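Set the stock tags on the cap bins

ROBOT

A 6-joint arm with a two-finger parallel gripper is mounted at the origin on the work surface. World frame = base frame: x ahead of the robot, y to its left, z up, the work surface at z = 0. Lengths are in mm, angles in rad, forces in N, time in s.
With the tool pointing down it reaches from about 350 to 775 mm from the base axis. Payload 5.5 kg.
Tool frame: the origin (TCP) lies midway between the tips of the shut fingers; the grasp point (between the pads) lies 19 mm behind it; z points along the fingers, x is the direction in which the jaws open and shut, and the axes are right-handed (so a half turn about z gives the same grasp; the last joint's range is limited). The gripper opens to 85 mm and grips with 20 to 120 N. Pads are 22 mm wide; open, the fingers measure 114 mm over their backs; the gripper's body (76 mm by 85 mm) begins 54 mm behind the grasp point. The pads swing forward as they close: fully open they stand 13 mm farther back than shut.
Start: joints at [-1.361, 0.313, 0.046, 1.304, 0, 1.431], TCP at [197.056, -540.225, 211.223] pointing down, gripper open.
Joint ranges: [-2.76, 2.76], [-0.86, 1.69], [-1.03, 1.26], [-2.2, 2.34], [-1.47, 1.5], [-3.14, 3.14]. Speed limits (rad/s): [2.57, 2.57, 3.14, 3.14, 3.14, 3.14].

INTERFACE

Orientations are given as [roll, pitch, yaw] about the fixed x, y, z axes, in that order (R = Rz(yaw) Ry(pitch) Rx(roll)).
In Python, from cell import robot gives the robot as it stands.
- The arm moves only by the tool arm_command, never from a script. Its argument "steps" is text: rows parted by semicolons, each of 5 numbers parted by spaces: the opening, from -1 (shut) to 1 (fully open), so that 0 is half open, then the shift along the tool's x, y, z in mm, then the turn about the tool's z in degrees. A call has 1 to 12 rows; each row shifts and turns the commanded pose from where the row before left it, along the tool's axes as they then stand; what a row does not reach is not made up. A row lasts 1/8 s, in which the tool goes at most 62.5 mm and 10.7 degrees, less where a joint would pass 70% of its speed; a pose out of reach is approached as far as the arm can. A call with a gripper value outside its range is refused whole. The fingers move at their own pace and stop on an object; the grip force is fixed at half the most. Time passes only in rows, so rows that do not move let the fingers close. It gives the time, the measured TCP pose, the force and the opening at its end, in the units of the state.
- robot.get_state(): the state, without advancing time (a new reading comes with each control period).
- robot.capture(name): name is "scene" or "side" or "wrist"; returns a dict with "color" (384x512x3 uint8, red, green, blue), "K" (3x3 intrinsics, pixels), "R" (3x3) and "t" (3): a world point X has camera coordinates R X + t; the wrist camera has in their place "tool_from_camera" (4x4, takes a point from camera to tool coordinates, whose origin is the TCP and whose axes are the tool frame's). Camera axes: x right, y down, z forward; pixel columns grow to the right and rows downward; lengths in mm; the calibration is good to about 2 mm. A picture is of the moment at which its call begins: read the wrist's pose just before it. There is no depth.
- robot.finish_job(): hands the job in, once; it reports no verdict.
Trained networks look in the newest picture that a camera, given by its name, has taken for a name from the list of things; names that differ only in an ending like _2 or _b are one class to them, and where a whole thing is asked for, a point or a joint stands for the part that bears it (a point fixed in the world has none). Each returns a list of dicts, best first, with "p" (0 to 1); they miss things now and then, are a little off and sometimes report something else, mostly with a low value. They report only what shows in the picture. A call takes as long as a camera call.
- robot.masks_of(target, camera): "pixels" (384x512 bool, what is visible of it) and "position" ([column, row] in pixels, amid what is visible of it).
The state is a dict: "t": time; "q": joint angles; "dq": joint speeds; "effort": joint torques, N m; "tcp_pos": TCP position; "orientation": TCP orientation; "ft_force": force on the tool from outside, world axes, zero at the start; "ft_torque": the same for the moment, N m; "opening": finger opening in mm.
Only numpy, scipy, OpenCV 4.12 (cv2) and the standard library are available. Lean on these libraries where they do the work, as an engineer would, in place of code of your own. Each camera call takes 0.05 s, during which the arm holds its last target.

TASK

In the fume hood, each bin for screw caps has a red/green flip tag in front of it. With a fingertip, gently push over the tags that are wrong, so that only the three bins filled to the brim show a green face on top and the nearly empty one shows red. Leave the bottles, jar, vial, beaker and loose cap standing where they are.

Things in the scene. Friction and masses are not known exactly. Their poses are not given: they have to be found in the camera images.
- board: White board, fixed, 230 deep (x) x 540 wide (y) x 10 thick; origin at the centre of its underside, on the table, z up. Four stations side by side at its y = +195, +65, -65, -195: each has a flip tag on the robot side (board x = -60) and a bin directly behind it (board x = +60). Board, stands and bins share one yaw. All sizes in mm.
- stand_a: Black stand of tag A, fixed on the board, 62 (x) x 44 (y) x 24 tall; origin at the centre of its underside, 10 above the table. The tag's hinge axis runs along the stand's x, 18 above this origin. The tag's free edge is 30 to the side and 48 above this origin when leaning, 60 above it when upright. Which stand is at which station varies.
- tag_a (a joint): Hinge of tag A (rad): flap 50 wide, 42 long, 3 thick, about 30 g, turns like a book page. 0: leans 45 deg to the stand's +y, RED face up; 1.57: leans 45 deg to -y, GREEN face up (both are stops). Gravity drops it to whichever side of upright (0.785) it is. Push its free edge from the side it leans to, rising as the edge rises; a level push may jam.
- stand_b: Black stand of tag B, fixed on the board, 62 (x) x 44 (y) x 24 tall; origin at the centre of its underside, 10 above the table. The tag's hinge axis runs along the stand's x, 18 above this origin. The tag's free edge is 30 to the side and 48 above this origin when leaning, 60 above it when upright. Which stand is at which station varies.
- tag_b (a joint): Hinge of tag B (rad): flap 50 wide, 42 long, 3 thick, about 30 g, turns like a book page. 0: leans 45 deg to the stand's +y, RED face up; 1.57: leans 45 deg to -y, GREEN face up (both are stops). Gravity drops it to whichever side of upright (0.785) it is. Push its free edge from the side it leans to, rising as the edge rises; a level push may jam.
- stand_c: Black stand of tag C, fixed on the board, 62 (x) x 44 (y) x 24 tall; origin at the centre of its underside, 10 above the table. The tag's hinge axis runs along the stand's x, 18 above this origin. The tag's free edge is 30 to the side and 48 above this origin when leaning, 60 above it when upright. Which stand is at which station varies.
- tag_c (a joint): Hinge of tag C (rad): flap 50 wide, 42 long, 3 thick, about 30 g, turns like a book page. 0: leans 45 deg to the stand's +y, RED face up; 1.57: leans 45 deg to -y, GREEN face up (both are stops). Gravity drops it to whichever side of upright (0.785) it is. Push its free edge from the side it leans to, rising as the edge rises; a level push may jam.
- stand_d: Black stand of tag D, fixed on the board, 62 (x) x 44 (y) x 24 tall; origin at the centre of its underside, 10 above the table. The tag's hinge axis runs along the stand's x, 18 above this origin. The tag's free edge is 30 to the side and 48 above this origin when leaning, 60 above it when upright. Which stand is at which station varies.
- tag_d (a joint): Hinge of tag D (rad): flap 50 wide, 42 long, 3 thick, about 30 g, turns like a book page. 0: leans 45 deg to the stand's +y, RED face up; 1.57: leans 45 deg to -y, GREEN face up (both are stops). Gravity drops it to whichever side of upright (0.785) it is. Push its free edge from the side it leans to, rising as the edge rises; a level push may jam.
- bin_p: Blue open bin, fixed on the board, 90 (x) x 110 (y) x 55 tall, origin at the centre of its underside. FULL: heaped to the brim with blue screw caps (the heap rises to about 75 above the board). Which station it is at varies; its tag is the one 120 straight in front of it (board -x).
- bin_q: Blue open bin, fixed on the board, 90 (x) x 110 (y) x 55 tall, origin at the centre of its underside. FULL: heaped to the brim with orange screw caps (the heap rises to about 75 above the board). Which station it is at varies; its tag is the one 120 straight in front of it (board -x).
- bin_r: Blue open bin, fixed on the board, 90 (x) x 110 (y) x 55 tall, origin at the centre of its underside. NOT full: only two yellow caps on its floor. Which station it is at varies; its tag is the one 120 straight in front of it (board -x).
- bin_s: Blue open bin, fixed on the board, 90 (x) x 110 (y) x 55 tall, origin at the centre of its underside. FULL: heaped to the brim with white screw caps (the heap rises to about 75 above the board). Which station it is at varies; its tag is the one 120 straight in front of it (board -x).
- vial: Bystander, loose: glass vial with blue cap, 28 dia x 50 tall, stands on the table in front of (robot side of) the board. Origin at the centre of its underside.
- jar: Bystander, loose: clear jar with white cap, 48 dia x 55 tall, in front of the board. Origin at the centre of its underside.
- cap: Bystander, loose: loose orange screw cap, 40 dia x 20 tall, in front of the board. Origin at the centre of its underside.
- amber: Bystander, loose: amber bottle, 68 dia x 100 tall, beyond the left (+y) end of the board. Origin at the centre of its underside.
- clear: Bystander, loose: clear bottle with blue cap, 64 dia x 90 tall, beyond the right (-y) end of the board. Origin at the centre of its underside.
- beaker: Bystander, loose: white beaker, 72 dia x 90 tall, behind the board. Origin at the centre of its underside.

How it is judged (in metres and radians):
At the end, for the whole second after the job is handed in: The tags in front of the three full bins lean fully to the right (joint above 1.45 rad, green up), the tag of the nearly empty bin fully to the left (joint below 0.12 rad, red up), all tags at rest; every bystander within 3 cm of where it stood (((value of joint tag_a above 1.45 rad and (horizontal distance between stand_a and bin_p below 0.15 m or horizontal distance between stand_a and bin_q below 0.15 m or horizontal distance between stand_a and bin_s below 0.15 m)) or (value of joint tag_a below 0.12 rad and horizontal distance between stand_a and bin_r below 0.15 m)) and velocity of joint tag_a between -0.2 and 0.2 rad/s and ((value of joint tag_b above 1.45 rad and (horizontal distance between stand_b and bin_p below 0.15 m or horizontal distance between stand_b and bin_q below 0.15 m or horizontal distance between stand_b and bin_s below 0.15 m)) or (value of joint tag_b below 0.12 rad and horizontal distance between stand_b and bin_r below 0.15 m)) and velocity of joint tag_b between -0.2 and 0.2 rad/s and ((value of joint tag_c above 1.45 rad and (horizontal distance between stand_c and bin_p below 0.15 m or horizontal distance between stand_c and bin_q below 0.15 m or horizontal distance between stand_c and bin_s below 0.15 m)) or (value of joint tag_c below 0.12 rad and horizontal distance between stand_c and bin_r below 0.15 m)) and velocity of joint tag_c between -0.2 and 0.2 rad/s and ((value of joint tag_d above 1.45 rad and (horizontal distance between stand_d and bin_p below 0.15 m or horizontal distance between stand_d and bin_q below 0.15 m or horizontal distance between stand_d and bin_s below 0.15 m)) or (value of joint tag_d below 0.12 rad and horizontal distance between stand_d and bin_r below 0.15 m)) and velocity of joint tag_d between -0.2 and 0.2 rad/s and distance of each of vial, jar, cap, amber, clear, beaker from where it was at the start of the episode below 0.03 m); the robot touches nothing.
It fails at once if a bottle, jar, vial, beaker or the loose cap is moved more than 3 cm, lifted or tipped over (distance of any of vial, jar, cap, amber, clear, beaker from where it was at the start of the episode above 0.03 m or angle between any of vial, jar, cap, amber, clear, beaker's own z axis and vertical above 0.4 rad).
It fails at once if a tag or its stand is forced (over 25 N) (contact force between any of the arm, the fingers and stand_a above 25 N or contact force between any of the arm, the fingers and stand_b above 25 N or contact force between any of the arm, the fingers and stand_c above 25 N or contact force between any of the arm, the fingers and stand_d above 25 N).
It also fails if it takes over 56 s, if anything falls off the work surface, if the arm or the gripper's body presses on something with over 40 N, if the wrist force passes 120 N, or if a joint passes its speed limit or range.

## Working session

There is one attempt and no reset: what is moved stays moved. The work goes in short steps, Python scripts to look and compute and a tool call to move; the robot and the scene stay as the last step left them, time stands still between calls to the robot, and variables do not carry over. Pictures are saved under pics/ and viewed, and the job is handed in when it is done.

Besides the shell and the picture viewer there is one more tool, called after "Request:" as name(argument=value, ...) on one line, values as JSON. arm_command: Moves the arm, as the interface text tells. Its arguments: {"type":"object","properties":{"steps":{"type":"string"}},"required":["steps"]}

```bash
mkdir -p pics
python3 - <<'E'
from cell import robot
import cv2
s=robot.get_state();print(s['t'],s['tcp_pos'],s['orientation'],s['opening'])
for n in['scene','side']:
    c=robot.capture(n);cv2.imwrite(f'pics/{n}0.png',cv2.resize(c['color'][:,:,::-1],(800,600),interpolation=cv2.INTER_CUBIC))
    print(n,c['K'].tolist(),c['R'].tolist(),c['t'].tolist())
    for k in['board','stand_a','bin_p','tag_a','vial','jar','cap','amber','clear','beaker']:
        print(k,[(round(m['p'],2),[round(float(v)) for v in m['position']],int(m['pixels'].sum())) for m in robot.masks_of(k,n)])
E
```

```text
0.0 [ 196.9366445  -539.66134693  210.31074887] [-3.14135071e+00  1.76551832e-03 -1.22100111e+00] 85.18946253005568
scene [[445.657378793641, 0.0, 250.0023286472871], [0.0, 445.657378793641, 196.48086965962898], [0.0, 0.0, 1.0]] [[0.227536540329872, 0.9734739577350162, -0.023991173927859728], [0.5768136831112494, -0.1545905344550007, -0.8021145439602456], [-0.7845464280655084, 0.16867193088549595, -0.5966880943516559]] [-143.7638709047828, -269.4813969943056, 1706.1811465846488]
board [(0.85, [231, 210], 3465)]
stand_a [(0.83, [301, 193], 255), (0.75, [230, 210], 3190), (0.74, [168, 195], 209), (0.6, [211, 196], 221), (0.55, [253, 194], 184)]
bin_p [(0.96, [254, 216], 1264), (0.93, [209, 222], 1597), (0.78, [308, 216], 1603), (0.56, [160, 227], 1735)]
tag_a [(0.63, [278, 175], 136), (0.55, [249, 191], 114), (0.5, [214, 192], 112), (0.49, [168, 193], 42)]
vial [(0.44, [280, 178], 131)]
jar [(0.74, [181, 178], 258)]
cap []
amber [(0.91, [352, 199], 757)]
clear [(0.68, [105, 216], 726)]
beaker [(0.58, [268, 246], 1071)]
side [[352.90202773816014, 0.0, 256.26618409145266], [0.0, 352.9020
[... 174 characters left out ...]
786], [0.25063769822335147, -0.7624720764824156, -0.5965040459325429]] [558.615312506666, 168.68942627704487, 734.5088779823595]
board [(0.91, [268, 234], 6347)]
stand_a [(0.87, [254, 256], 608), (0.63, [282, 212], 734), (0.54, [301, 185], 325), (0.54, [319, 165], 253)]
bin_p [(0.89, [202, 224], 2608), (0.83, [264, 166], 1183), (0.79, [286, 146], 915), (0.67, [239, 191], 1732)]
tag_a [(0.65, [320, 159], 91), (0.6, [285, 205], 395), (0.46, [250, 253], 91)]
vial [(0.85, [309, 252], 278), (0.63, [192, 177], 1053)]
jar [(0.95, [353, 186], 477), (0.22, [299, 186], 311)]
cap [(0.56, [338, 213], 235)]
amber [(0.84, [184, 285], 1818)]
clear [(0.86, [319, 129], 500)]
beaker [(0.69, [195, 177], 1071)]
```

View pics/scene0.png

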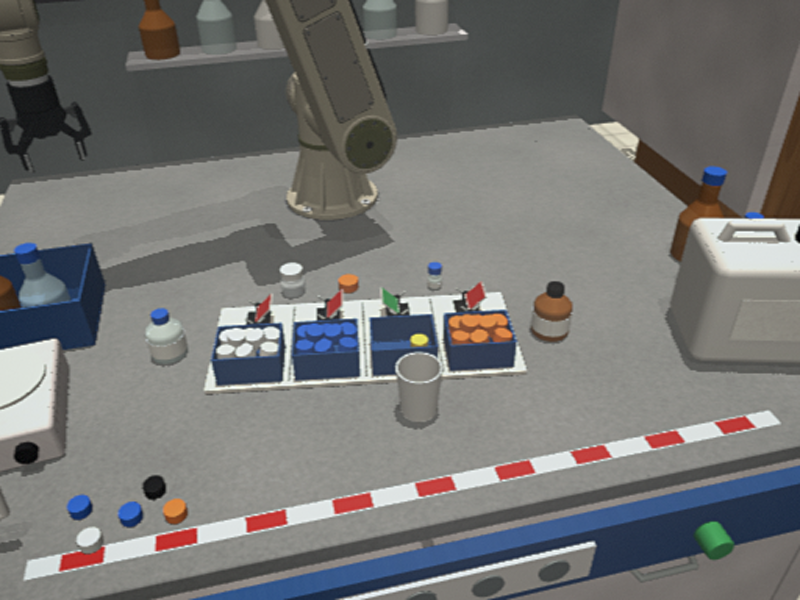

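View pics/side0.png

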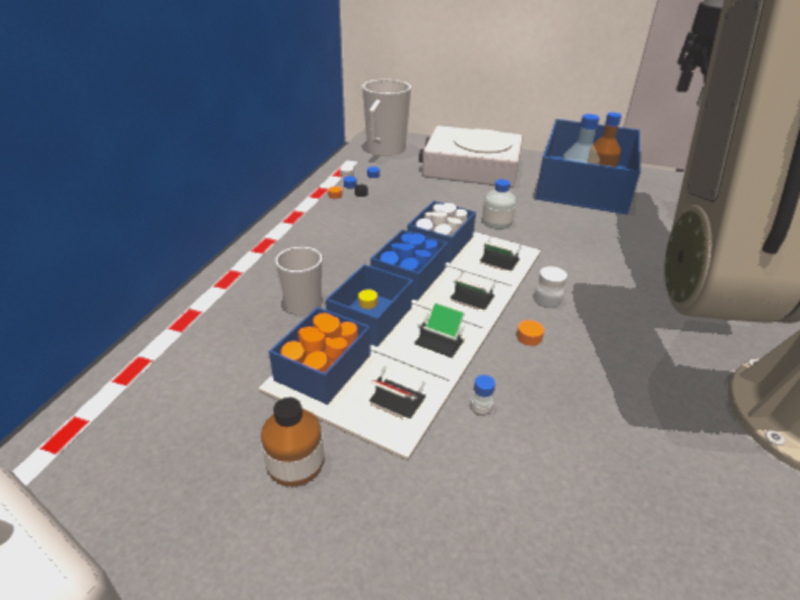

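The scene view shows the bins from +y (image right) to -y as orange (tag red, 475,297), yellow or nearly empty (tag green, 390,300), blue (tag red, 333,303) and white (tag red, 263,308). All four tags look wrong. The jar, cap and vial stand on the robot side. Next I'll zoom in to localise the board corners.

Run:
```python
from cell import robot
import cv2
for n,(x0,y0,x1,y1) in {'scene':(125,160,345,260),'side':(160,140,360,300)}.items():
    c=robot.capture(n)['color'];cv2.imwrite(f'pics/{n}raw.png',c[:,:,::-1])
    k=cv2.resize(c[y0:y1,x0:x1,::-1],None,fx=3.6,fy=3.6,interpolation=cv2.INTER_CUBIC);cv2.imwrite(f'pics/{n}z.png',k);print(k.shape)
```

```text
(360, 792, 3)
(576, 720, 3)
```

View pics/scenez.png

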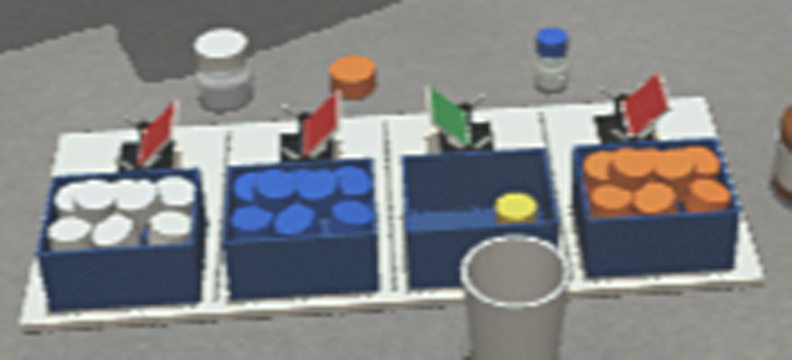

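View pics/sidez.png

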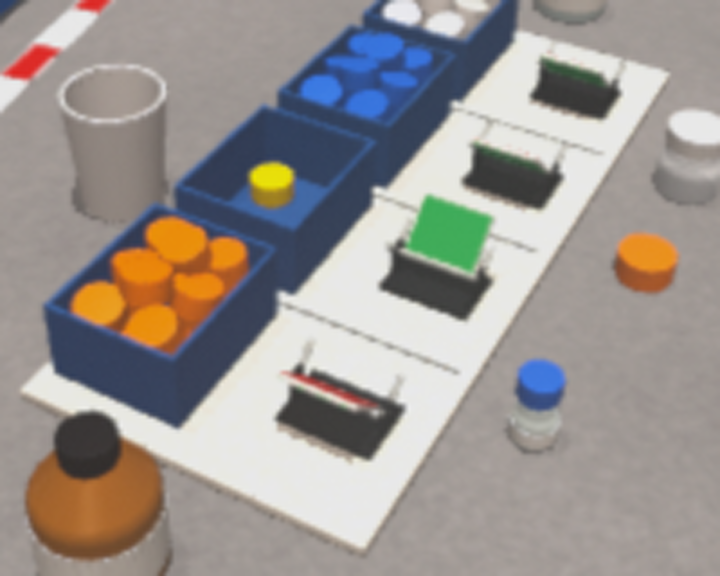

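```bash
cat > h.py <<'E'
import numpy as np
from scipy.optimize import least_squares
from cell import robot
cams={n:robot.capture(n) for n in['scene','side']}
def proj(n,X):
    c=cams[n];p=c['K']@(c['R']@np.asarray(X,float)+c['t']);return p[:2]/p[2]
def ray(n,uv,z):
    c=cams[n];d=c['R'].T@np.linalg.solve(c['K'],[uv[0],uv[1],1]);o=-c['R'].T@c['t'];return o+d*(z-o[2])/d[2]
E
python3 - <<'E'
from h import *
off={'scene':(125,160),'side':(160,140)}
# board-frame points
P=[('scene',(62,133),(-115,-270,10)),('scene',(707,97),(-115,270,10)),('scene',(764,276),(115,270,10)),('scene',(22,320),(115,-270,10)),
('side',(364,547),(-115,270,10)),('side',(22,389),(115,270,10)),('side',(668,73),(-115,-270,10)),
('side',(178,334),(15,250,65)),('side',(275,246),(15,140,65)),('side',(47,306),(105,250,65)),('side',(295,227),(15,120,65)),('side',(376,143),(15,10,65)),('side',(385,124),(15,-10,65)),('side',(455,57),(15,-120,65)),
('scene',(575,150),(15,140,65)),('scene',(716,142),(15,250,65)),('scene',(739,236),(105,250,65)),('scene',(41,250),(105,-250,65)),('scene',(51,182),(15,-250,65))]
def W(p,b):
    c,s=np.cos(p[2]),np.sin(p[2]);return [p[0]+c*b[0]-s*b[1],p[1]+s*b[0]+c*b[1],b[2]]
def f(p):
    r=[]
    for n,u,b in P:
        px=np.array(off[n])+(np.array(u)+.5)/3.6-.5
        r+=list(proj(n,W(p,b))-px)
    return r
s=least_squares(f,[560,0,0],loss='soft_l1');print(s.x,s.cost);print(np.round(np.array(f(s.x)).reshape(-1,2),1).tolist())
for y in(195,65,-65,-195):print(y,np.round(W(s.x,(-60,y,0)),1))
for n in('scene','side'):
    print(n)
    for k,h in[('vial',25),('jar',27),('cap',10),('amber',50),('clear',45),('beaker',45)]:
        robot.capture(n)
        for m in robot.masks_of(k,n)[:1]: print(k,round(m['p'],2),np.round(ray(n,m['position'],h)))
E
```

```text
[ 5.65295905e+02 -3.39574797e+01 -1.63845977e-01] 22.536113175908714
[[-0.6, 0.3], [-0.8, -0.1], [0.2, 0.7], [-1.1, 1.5], [-0.1, 0.5], [-1.1, -0.2], [0.8, -0.2], [-1.5, 7.4], [0.6, 0.5], [-1.4, -0.4], [-0.3, 0.8], [0.1, -0.6], [1.3, 0.7], [0.3, -0.6], [-0.9, -1.0], [0.0, -1.1], [0.6, -6.3], [-1.9, 1.8], [0.1, -1.3]]
195 [537.9 168.2   0. ]
65 [516.7  40.    0. ]
-65 [495.5 -88.3   0. ]
-195 [ 474.3 -216.6    0. ]
scene
vial 0.71 [423. 142.  25.]
jar 0.67 [ 377. -146.   27.]
amber 0.76 [643. 296.  50.]
clear 0.76 [ 508. -380.   45.]
beaker 0.59 [757.  18.  45.]
side
vial 0.8 [432. 135.  25.]
jar 0.69 [ 375. -136.   27.]
cap 0.65 [ 482. -243.   10.]
amber 0.79 [624. 302.  50.]
clear 0.98 [ 515. -383.   45.]
beaker 0.62 [763.  -0.  45.]
```

All four residual sets agree to about 1 px, apart from two clicks on wrong corners (near-corner outliers). The board is at (565, -34) with yaw -0.164. I'll start with the white station.

Request:
arm_command(steps="-1 -26 -40 0 0;-1 -26 -40 0 0;-1 -26 -40 0 0;-1 -26 -40 0 0;-1 -26 -40 0 0;-1 -26 -40 0 0;-1 -26 -40 0 0;-1 -26 -40 0 0;-1 -26 -40 0 0;-1 -26 -40 0 0")

```text
t: 3.75
tcp_pos: [484.6, -157.6, 211.4]
orientation: [-3.141, -0.001, -1.221]
ft_force: [0.6, -0.8, -0.4]
opening: -0.4
```

Request:
arm_command(steps="-1 0 0 0 -10.1;-1 0 0 0 -10.1;-1 0 0 0 -10.1;-1 0 0 0 -10.1;-1 0 0 0 -10.1;-1 0 0 0 -10.1;-1 0 0 0 0;-1 0 0 0 0")

```text
t: 4.75
tcp_pos: [483.7, -158.9, 211.2]
orientation: [3.141, -0.0, -0.166]
ft_force: [-0.0, 0.8, 0.3]
opening: 0.1
```

```bash
cat > w.py <<'E'
import numpy as np
from cell import robot
def rel():
    s=robot.get_state();p=s['tcp_pos'];B=np.array([565.3,-34.0]);a=-.1638
    d=p[:2]-B;c,n=np.cos(a),np.sin(a)
    print('t',round(s['t'],2),'board xy',round(c*d[0]+n*d[1],1),round(-n*d[0]+c*d[1],1),'z',round(p[2],1),'ori',np.round(s['orientation'],3),'open',round(s['opening'],1),'F',np.round(s['ft_force'],1))
rel()
E
python3 w.py
python3 - <<'E'
from cell import robot
import cv2
for n in('wrist','side'):
    cv2.imwrite(f'pics/{n}1.png',cv2.resize(robot.capture(n)['color'][:,:,::-1],(800,600)))
E
```

```text
t 4.75 board xy -60.1 -136.5 z 211.2 ori [ 3.141 -0.    -0.166] open 0.1 F [-0.   0.8  0.3]
```

View pics/wrist1.png

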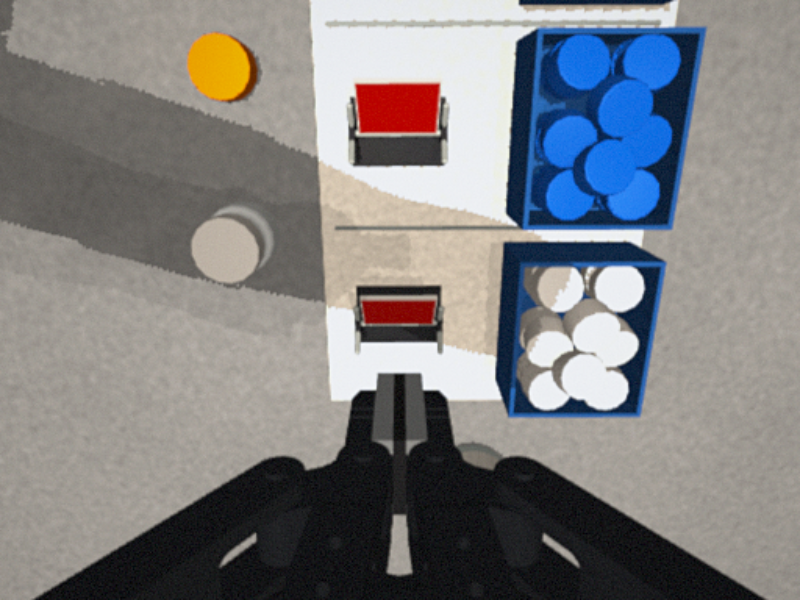

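View pics/side1.png

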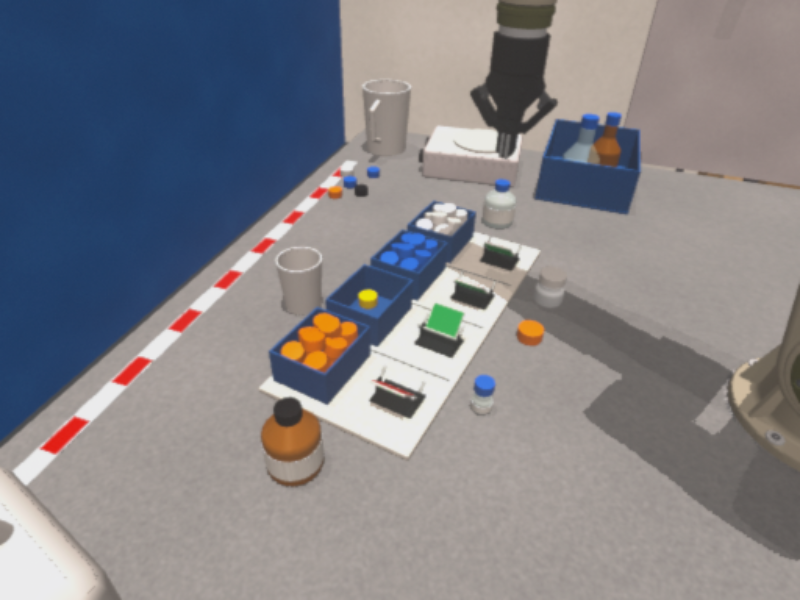

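The wrist view shows the tags of the blue bin (397,108) and white bin (399,312) red up and in line with the tool. I'll check the board fit by projecting the predicted stand tops into this view.

Run:
```python
from cell import robot
import numpy as np,cv2
from scipy.spatial.transform import Rotation as R
s=robot.get_state();c=robot.capture('wrist')
T=np.eye(4);T[:3,:3]=R.from_euler('xyz',s['orientation']).as_matrix();T[:3,3]=s['tcp_pos']
M=np.linalg.inv(T@c['tool_from_camera'])
im=cv2.resize(c['color'][:,:,::-1],(800,600)).copy();a=-.1638
def pj(b):
    w=[565.3+np.cos(a)*b[0]-np.sin(a)*b[1],-34+np.sin(a)*b[0]+np.cos(a)*b[1],b[2],1]
    p=c['K']@(M@w)[:3];return tuple(int(round(v)) for v in (p[:2]/p[2]+.5)*1.5625-.5)
for y in(-65,-195):
    q=[pj(v) for v in[(-35,y,28),(-85,y,28),(-85,y+30,58),(-35,y+30,58)]]
    cv2.polylines(im,[np.array(q)],True,(255,255,0),1)
    q=[pj((60+i,y+j,65)) for i,j in[(-45,-55),(-45,55),(45,55),(45,-55)]]
    cv2.polylines(im,[np.array(q)],True,(0,255,255),1)
cv2.imwrite('pics/w2.png',im)
```

```text
(no output)
```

View pics/w2.png

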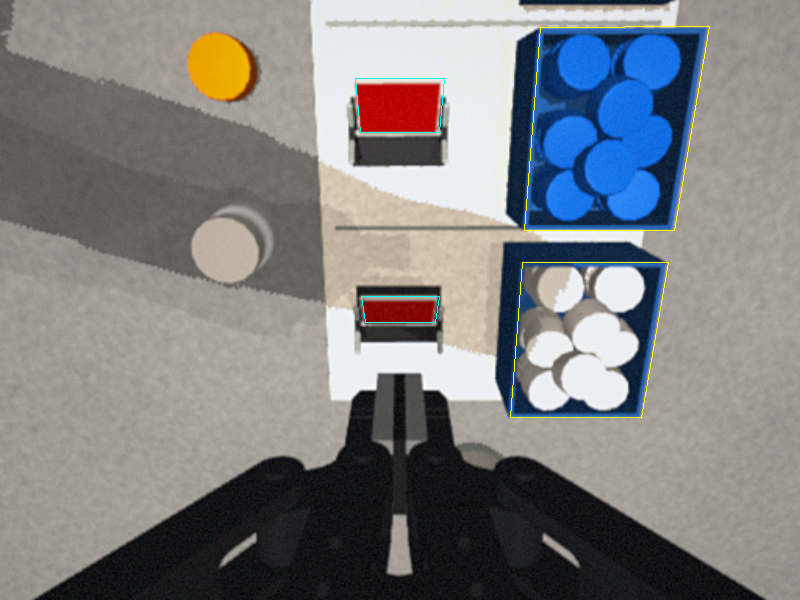

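The fit overlays the tag and bins to within 1–2 mm. Now I'll descend beside the white bin's tag.

Request:
arm_command(steps="-1 0 0 40 0;-1 0 0 40 0;-1 0 0 40 0;-1 0 0 30 0;-1 0 0 17 0;-1 0 0 0 0;-1 0 0 0 0")

```text
t: 5.78
tcp_pos: [484.3, -159.2, 44.9]
orientation: [3.141, -0.001, -0.164]
ft_force: [-0.4, -1.5, 1.2]
opening: -0.2
```

```bash
python3 w.py
```

```text
t 5.78 board xy -59.5 -136.7 z 44.9 ori [ 3.141e+00 -1.000e-03 -1.640e-01] open -0.2 F [-0.4 -1.5  1.2]
```

Request:
arm_command(steps="-1 0 8 0 0;-1 0 8 0 0;-1 0 5 -4 0;-1 0 5 -4 0;-1 0 6 -3 0;-1 0 6 -2 0;-1 0 6 -1 0;-1 0 6 -1 0;-1 0 6 0 0;-1 0 6 0 0;-1 0 6 0 0;-1 0 6 0 0")

```text
t: 7.28
tcp_pos: [471.6, -232.3, 59.1]
orientation: [3.142, 0.0, -0.163]
ft_force: [0.2, -0.3, -0.9]
opening: -0.0
```

```bash
python3 w.py;  python3 - <<'E'
from cell import robot
import cv2
for n in('wrist','side'):
    cv2.imwrite(f'pics/{n}3.png',cv2.resize(robot.capture(n)['color'][:,:,::-1],(800,600)))
E
```

```text
t 7.28 board xy -60.1 -210.9 z 59.1 ori [ 3.142  0.    -0.163] open -0.0 F [ 0.2 -0.3 -0.9]
```

View pics/side3.png

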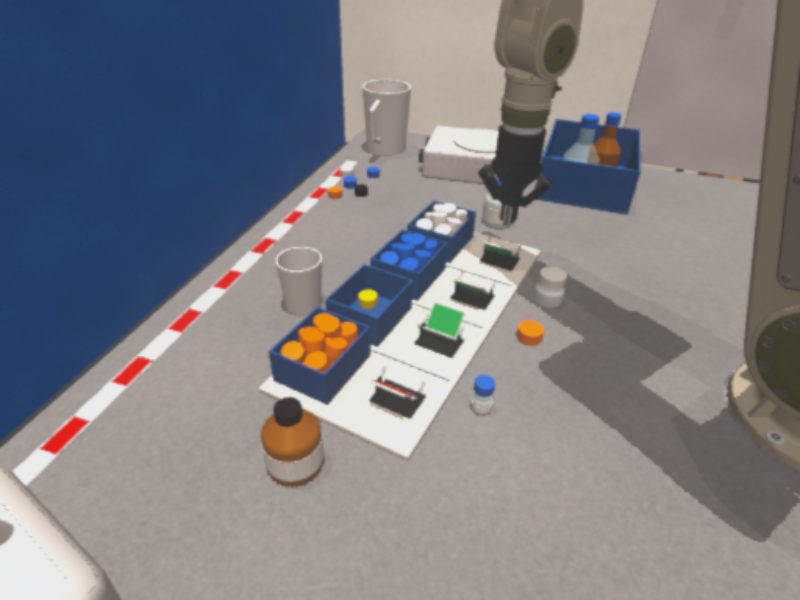

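View pics/wrist3.png

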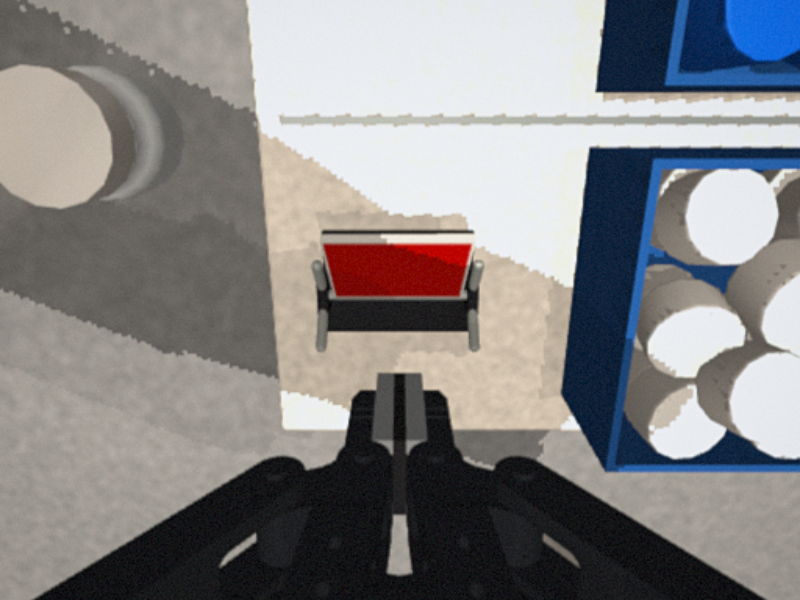

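Run:
```python
import cv2
a=cv2.imread('pics/side3.png')
cv2.imwrite('pics/s3z.png',cv2.resize(a[130:330,420:620],(800,800))[:600])
```

```text
(no output)
```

View pics/s3z.png

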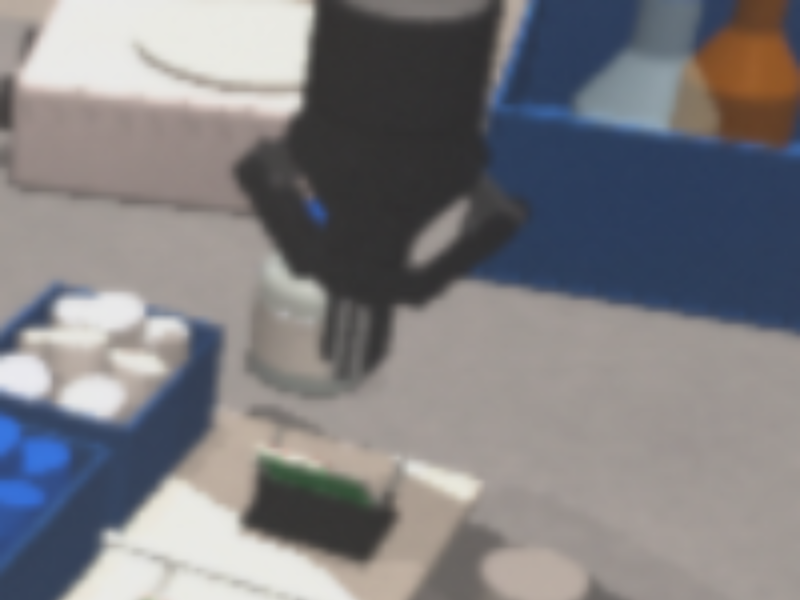

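The tag is still red and leans to +y, and the finger is on its far side. I'll compare the projected TCP with the picture before trying again.

Run:
```python
from h import *
import cv2
from scipy.spatial.transform import Rotation as R
s=robot.get_state();p=s['tcp_pos'];c=cams['side']
a=-.1638
def bw(b): return np.array([565.3+np.cos(a)*b[0]-np.sin(a)*b[1],-34+np.sin(a)*b[0]+np.cos(a)*b[1],b[2]])
im=c['color'][:,:,::-1];k=8;x0,y0=270,100
im=cv2.resize(im[y0:y0+75,x0:x0+100],None,fx=k,fy=k,interpolation=cv2.INTER_CUBIC)
def d(X,col):
    u=(proj('side',X)-[x0,y0]+.5)*k-.5;cv2.circle(im,tuple(int(round(v)) for v in u),3,col,-1)
d(p,(0,0,255))
for dz in(20,40):d(p+[0,0,dz],(0,255,255))
for b in[(-35,-195,28),(-85,-195,28),(-85,-165,58),(-35,-165,58)]:d(bw(b),(255,255,0))
cv2.imwrite('pics/s4.png',im)
c=robot.capture('wrist');print(np.round(c['tool_from_camera'],3))
```

```text
[[ 1.00000e+00  0.00000e+00  1.00000e-03 -4.61000e-01]
 [-1.00000e-03  9.45000e-01  3.26000e-01 -8.32610e+01]
 [-0.00000e+00 -3.26000e-01  9.45000e-01 -1.62528e+02]
 [ 0.00000e+00  0.00000e+00  0.00000e+00  1.00000e+00]]
```

View pics/s4.png

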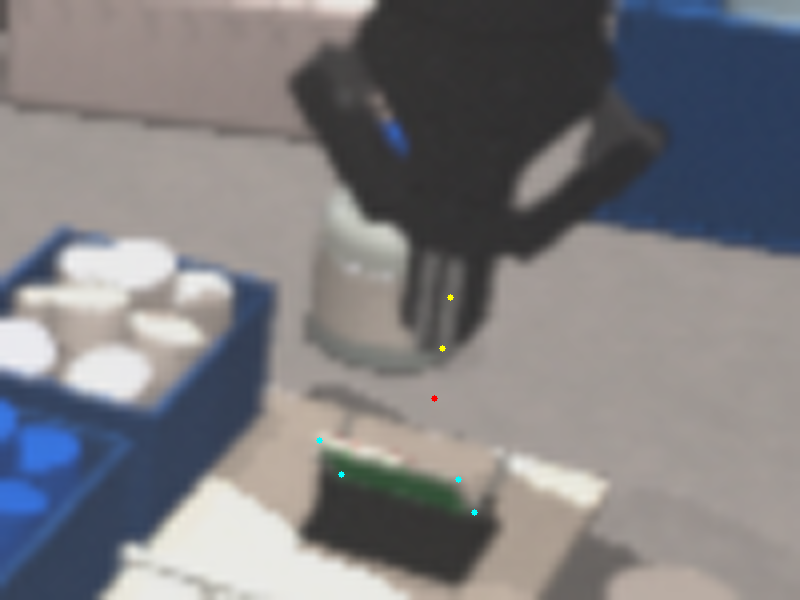

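Both views show the real fingertips ending about 20 mm above the reported TCP, so the finger passed over the tag. I'll measure this with the wrist camera.

Run:
```python
from cell import robot
import numpy as np,cv2
c=robot.capture('wrist');M=np.linalg.inv(c['tool_from_camera']);K=c['K'];print(K[0,0],K[1,2])
k=6;x0,y0=200,220
im=cv2.resize(c['color'][y0:y0+100,x0:x0+120,::-1],None,fx=k,fy=k,interpolation=cv2.INTER_CUBIC)
for z,col in((0,(0,0,255)),(-10,(0,255,0)),(-20,(0,255,255))):
    q=[]
    for x,y in((-14,-11),(14,-11),(14,11),(-14,11)):
        p=K@(M@[x,y,z,1])[:3];u=(p[:2]/p[2]-[x0,y0]+.5)*k-.5;q.append(u)
    cv2.polylines(im,[np.round(q).astype(int)],True,col,1)
cv2.imwrite('pics/w5.png',im)
```

```text
333.4025970166844 186.9588998876173
```

View pics/w5.png

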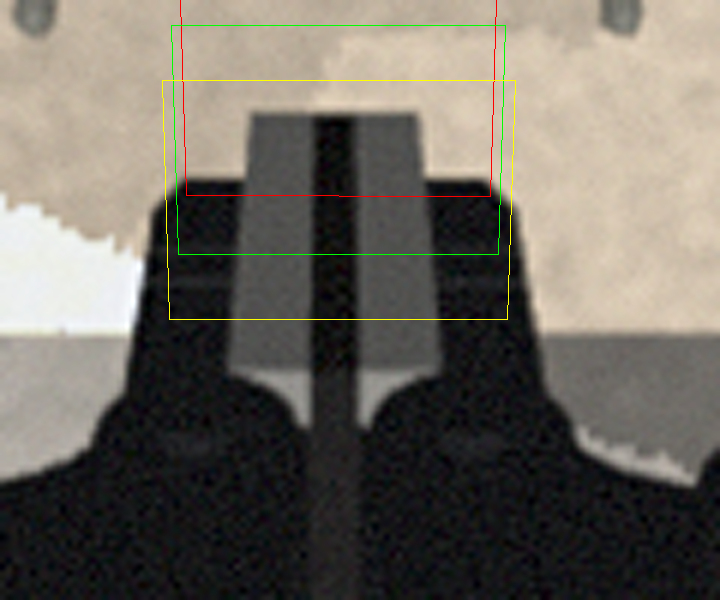

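The reported TCP point lies about 20 mm beyond the visible tips, and the side view says the same. I'll back out over the top and repeat 18–20 mm lower. That is still clear of the stand even if the reported TCP were right.

Request:
arm_command(steps="-1 0 0 -25 0;-1 0 0 -25 0;-1 0 -25 0 0;-1 0 -25 0 0;-1 0 -25 0 0;-1 0 0 25 0;-1 0 0 25 0;-1 0 0 20 0;-1 0 0 12 0;-1 0 0 0 0;-1 0 0 0 0")

```text
t: 8.95
tcp_pos: [484.5, -158.2, 27.9]
orientation: [3.141, -0.001, -0.163]
ft_force: [-0.7, -0.0, -0.0]
opening: 0.0
```

```bash
python3 w.py
```

```text
t 8.95 board xy -59.5 -135.7 z 27.9 ori [ 3.141e+00 -1.000e-03 -1.630e-01] open 0.0 F [-0.7 -0.  -0. ]
```

Request:
arm_command(steps="-1 0 8 0 0;-1 0 8 0 0;-1 0 5 -4 0;-1 0 5 -4 0;-1 0 6 -3 0;-1 0 6 -2 0;-1 0 6 -1 0;-1 0 6 -1 0;-1 0 6 0 0;-1 0 6 0 0;-1 0 6 0 0;-1 0 6 0 0")

```text
t: 10.45
tcp_pos: [471.8, -231.3, 42.2]
orientation: [3.142, 0.0, -0.163]
ft_force: [0.4, -0.5, -0.2]
opening: 0.2
```

```bash
python3 w.py;  python3 - <<'E'
from cell import robot
import cv2
for n in('wrist','side'):
    cv2.imwrite(f'pics/{n}6.png',cv2.resize(robot.capture(n)['color'][:,:,::-1],(800,600)))
E
```

```text
t 10.45 board xy -60.1 -209.9 z 42.2 ori [ 3.142  0.    -0.163] open 0.2 F [ 0.4 -0.5 -0.2]
```

View pics/side6.png

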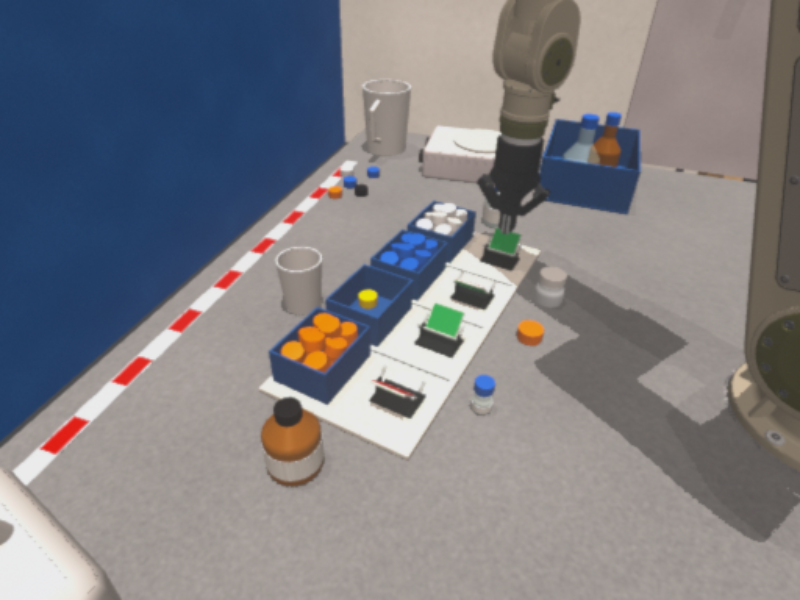

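View pics/wrist6.png

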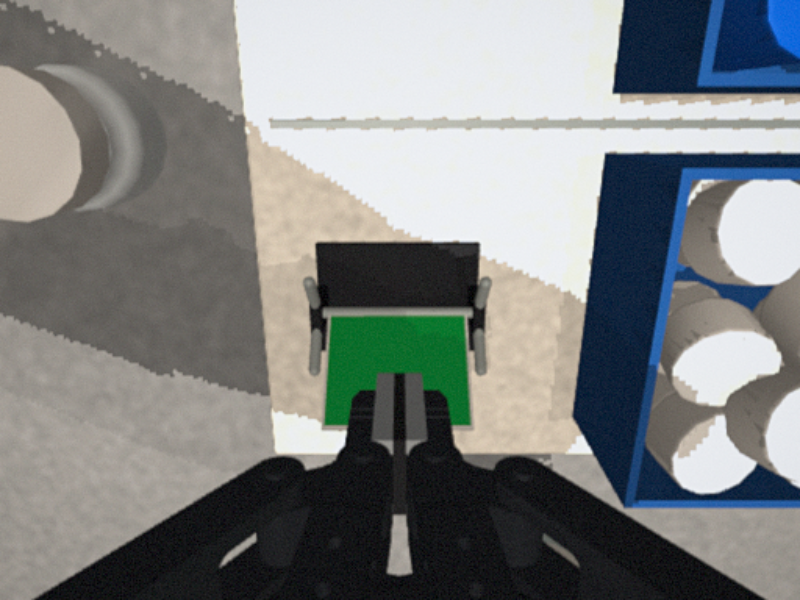

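The white bin's tag is now green, at (400,370) in the wrist view. Next is the blue bin's tag, which has the same lean.

Request:
arm_command(steps="-1 0 0 -30 0;-1 0 0 -30 0;-1 0 -34 0 0;-1 0 -34 0 0;-1 0 -34 0 0;-1 0 -34 0 0;-1 0 -34 0 0;-1 0 -34 0 0;-1 0 0 30 0;-1 0 0 30 0;-1 0 0 14 0;-1 0 0 0 0")

```text
t: 12.05
tcp_pos: [504.2, -29.5, 27.5]
orientation: [-3.142, 0.002, -0.163]
ft_force: [0.3, -0.3, 0.9]
opening: -0.2
```

```bash
python3 w.py
```

```text
t 12.05 board xy -61.0 -5.5 z 27.5 ori [-3.142e+00  2.000e-03 -1.630e-01] open -0.2 F [ 0.3 -0.3  0.9]
```

Request:
arm_command(steps="-1 0 8 0 0;-1 0 8 0 0;-1 0 5 -4 0;-1 0 5 -4 0;-1 0 6 -3 0;-1 0 6 -2 0;-1 0 6 -1 0;-1 0 6 -1 0;-1 0 6 0 0;-1 0 6 0 0;-1 0 6 0 0;-1 0 6 0 0")

```text
t: 13.55
tcp_pos: [492.9, -103.0, 43.1]
orientation: [3.142, 0.0, -0.163]
ft_force: [0.2, -0.9, -0.1]
opening: -0.3
```

```bash
python3 w.py;  python3 - <<'E'
from cell import robot
import cv2
for n in('wrist',):
    cv2.imwrite(f'pics/{n}7.png',cv2.resize(robot.capture(n)['color'][:,:,::-1],(800,600)))
E
```

```text
t 13.55 board xy -60.2 -79.9 z 43.1 ori [ 3.142  0.    -0.163] open -0.3 F [ 0.2 -0.9 -0.1]
```

View pics/wrist7.png

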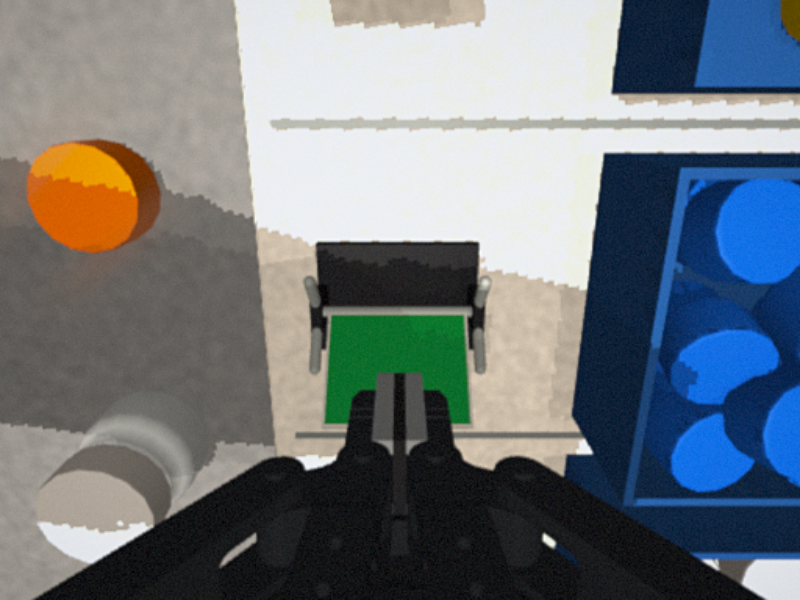

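The blue bin's tag is green too. Now the orange bin's tag at +195.

Request:
arm_command(steps="-1 0 0 -35 0;-1 0 0 -35 0;-1 0 -42 0 0;-1 0 -42 0 0;-1 0 -42 0 0;-1 0 -42 0 0;-1 0 -42 0 0;-1 0 -42 0 0;-1 0 -42 0 0;-1 0 -40 0 0;-1 0 0 0 0;-1 0 0 0 0")

```text
t: 15.1
tcp_pos: [546.9, 226.6, 112.9]
orientation: [3.141, 0.001, -0.163]
ft_force: [-0.7, 0.3, -0.5]
opening: -0.0
```

```bash
python3 w.py
```

```text
t 15.1 board xy -60.6 254.1 z 112.9 ori [ 3.141e+00  1.000e-03 -1.630e-01] open -0.0 F [-0.7  0.3 -0.5]
```

Request:
arm_command(steps="-1 0 0 35 0;-1 0 0 30 0;-1 0 0 20 0;-1 0 0 0 0;-1 0 0 0 0")

```text
t: 15.72
tcp_pos: [547.9, 226.2, 29.1]
orientation: [-3.141, -0.001, -0.164]
ft_force: [-0.4, -0.5, -0.7]
opening: -0.2
```

```bash
python3 w.py
```

```text
t 15.72 board xy -59.6 253.9 z 29.1 ori [-3.141e+00 -1.000e-03 -1.640e-01] open -0.2 F [-0.4 -0.5 -0.7]
```

Request:
arm_command(steps="-1 0 8 0 0;-1 0 8 0 0;-1 0 5 -4 0;-1 0 5 -4 0;-1 0 6 -3 0;-1 0 6 -2 0;-1 0 6 -1 0;-1 0 6 -1 0;-1 0 6 0 0;-1 0 6 0 0;-1 0 6 0 0;-1 0 6 0 0")

```text
t: 17.23
tcp_pos: [535.2, 153.5, 43.1]
orientation: [3.141, 0.0, -0.163]
ft_force: [-0.3, 0.0, 0.5]
opening: 0.3
```

```bash
python3 w.py;  python3 - <<'E'
from cell import robot
import cv2
for n in('wrist',):
    cv2.imwrite(f'pics/{n}8.png',cv2.resize(robot.capture(n)['color'][:,:,::-1],(800,600)))
E
```

```text
t 17.23 board xy -60.3 180.0 z 43.1 ori [ 3.141  0.    -0.163] open 0.3 F [-0.3  0.   0.5]
```

View pics/wrist8.png

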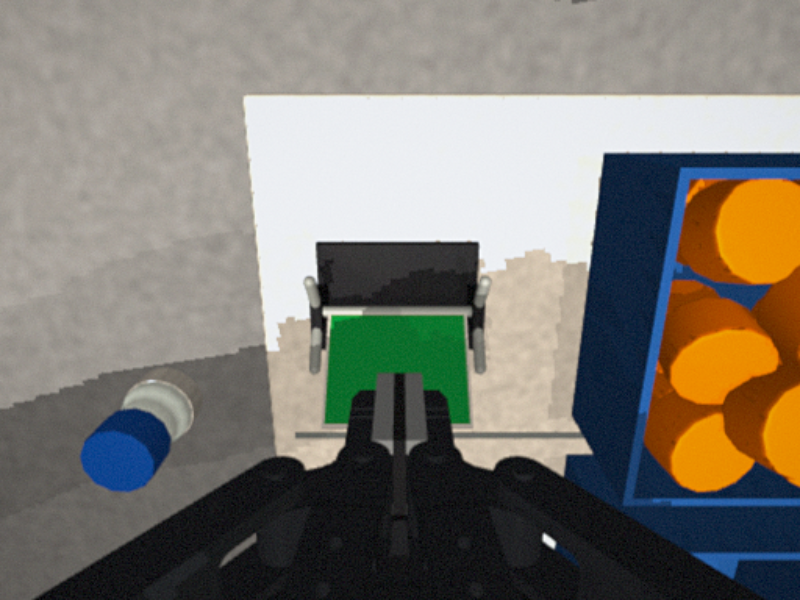

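The orange bin's tag is green. Next is the nearly empty bin's tag, mirrored: approach from -y and push to +y.

Request:
arm_command(steps="-1 0 0 -35 0;-1 0 0 -35 0;-1 0 35 0 0;-1 0 35 0 0;-1 0 35 0 0;-1 0 35 0 0;-1 0 34 0 0;-1 0 0 0 0;-1 0 0 35 0;-1 0 0 30 0;-1 0 0 20 0;-1 0 0 0 0")

```text
t: 18.77
tcp_pos: [505.4, -16.7, 26.7]
orientation: [-3.141, 0.004, -0.162]
ft_force: [-0.1, -0.4, -0.3]
opening: -0.1
```

```bash
python3 w.py
```

```text
t 18.77 board xy -61.9 7.3 z 26.7 ori [-3.141  0.004 -0.162] open -0.1 F [-0.1 -0.4 -0.3]
```

Request:
arm_command(steps="-1 0 -8 0 0;-1 0 -8 0 0;-1 0 -5 -4 0;-1 0 -5 -4 0;-1 0 -6 -3 0;-1 0 -6 -2 0;-1 0 -6 -1 0;-1 0 -6 -1 0;-1 0 -6 0 0;-1 0 -6 0 0;-1 0 -6 0 0;-1 0 -6 0 0")

```text
t: 20.27
tcp_pos: [519.1, 55.6, 43.1]
orientation: [3.141, 0.0, -0.163]
ft_force: [-0.6, -0.4, -0.3]
opening: 0.0
```

Request:
arm_command(steps="-1 0 0 -30 0;-1 0 0 -40 0;-1 0 0 -40 0;-1 0 0 -30 0;-1 0 0 0 0;-1 0 0 0 0;-1 0 0 0 0;-1 0 0 0 0")

```text
t: 21.28
tcp_pos: [518.3, 55.3, 182.0]
orientation: [3.141, 0.002, -0.163]
ft_force: [-0.7, -0.3, 0.0]
opening: 0.1
```

```bash
python3 w.py;  python3 - <<'E'
from cell import robot
import cv2
for n in('scene','side'):
    cv2.imwrite(f'pics/{n}9.png',cv2.resize(robot.capture(n)['color'][:,:,::-1],(800,600)))
E
```

```text
t 21.27 board xy -60.9 80.4 z 182.0 ori [ 3.141e+00  2.000e-03 -1.630e-01] open 0.1 F [-0.7 -0.3  0. ]
```

View pics/side9.png

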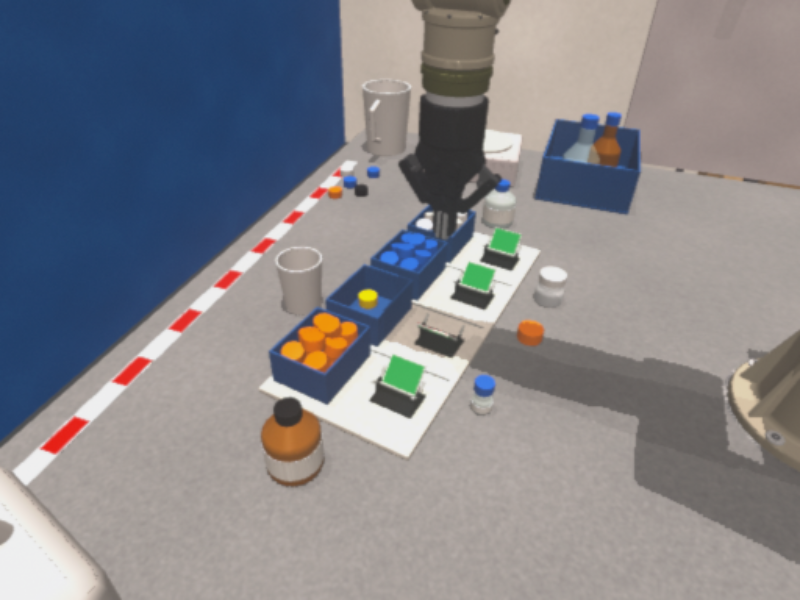

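View pics/scene9.png

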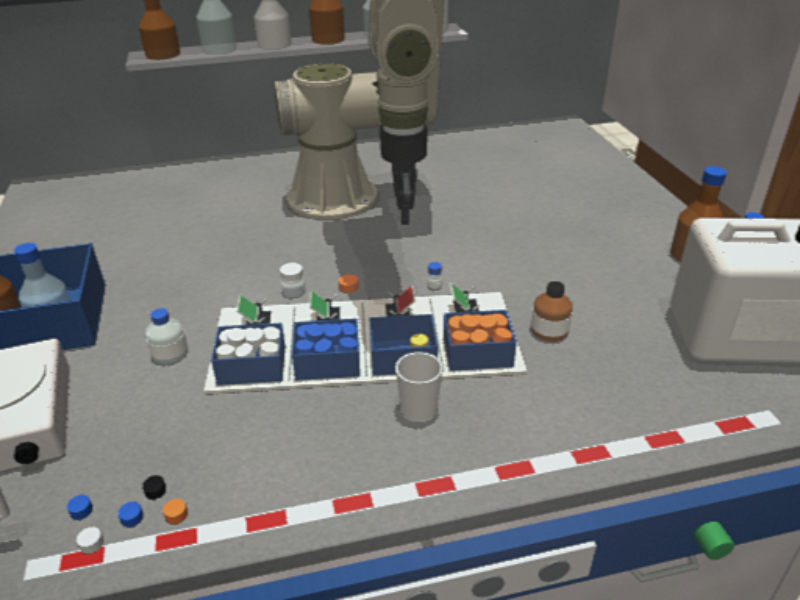

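In the scene view the white (247,308), blue (318,305) and orange (461,297) bins show green and lean right. The nearly empty bin (403,300) shows red and leans left. All bystanders are at their starting pixels, and the arm is clear of everything.

```bash
python3 -c "
from cell import robot
print(robot.finish_job())"
```

```text
the job is handed in; nothing more can be done
None
```

All four tags started out wrong, so I flipped each one with the shut fingertips. The job was handed in at about 21 s of the 56 s allowed, and it reports no verdict.

- **Result:** In the final scene and side pictures, the tags of the white, blue and orange bins show green and the nearly empty bin's tag shows red. Each appears to rest fully at its stop. I had no joint readings to confirm the angles.
- **Bystanders:** The vial, jar, loose cap, both bottles and beaker look unmoved in both pictures. I compared the pictures by eye and did not re-measure their positions.
- **Forces:** Readings after each push were around 1 N or less. I only had readings at the end of each move, so any brief peak in between was not seen.
- **Failed try:** My first pass at the white bin's tag went over its top without flipping it. The side and wrist views showed the visible fingertips ending about 20 mm above the reported TCP, which disagrees with the TCP as described. I ran the pushes 17–18 mm lower, and every tag then flipped first time.

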